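# Square up a mosaic pendant in the treadle press

### The arm

A 6-joint arm with a two-finger parallel gripper is mounted at the origin on the work surface. World frame = base frame: x ahead of the robot, y to its left, z up, the work surface at z = 0. Lengths are in mm, angles in degrees, forces in N, time in s.
With the tool pointing down it reaches from about 350 to 850 mm from the base axis. Payload 8.1 kg.
Tool frame: the origin (TCP) lies midway between the tips of the shut fingers; the grasp point (between the pads) lies 19 mm behind it; z points along the fingers, y is the line along which they close (so a half turn about z gives the same grasp; the last joint's range is limited). The gripper opens to 85 mm and grips with 20 to 120 N. Pads are 22 mm wide; open, the fingers measure 114 mm over their backs; the gripper's body (76 mm by 85 mm) begins 54 mm behind the grasp point. The pads swing forward as they close: fully open they stand 13 mm farther back than shut.
Start: joints at [58.763, 7.471, 85.268, -0, 87.261, -4.893], TCP at [266.242, 537.699, 231.292] pointing down, gripper open.
Joint ranges: [-169.43, 169.43], [-51.17, 129.36], [1.28, 143.12], [-76.62, 256.62], [0, 156.53], [-152.29, 152.29]. Speed limits (degrees/s): [136.94, 136.94, 159.86, 180, 180, 180].

### API

Orientations are given as [roll, pitch, yaw] about the fixed x, y, z axes, in that order (R = Rz(yaw) Ry(pitch) Rx(roll)).
In Python, from bench import sensors, optics, r gives the robot as it stands.
- The arm moves only by the tool apply_moves, never from a script. Its argument "targets" is a list of rows, each a list of 7 numbers: the shift along the tool's x, y, z in mm, then the turn, a rotation vector about the tool's x, y, z in rad, then the closure, from 0 (fully open) to 1 (shut). In form: [[x, y, z, wx, wy, wz, claw], ...]. A call has 1 to 20 rows; each row shifts and turns the commanded pose from where the row before left it, along the tool's axes as they then stand; what a row does not reach is not made up. A row lasts 1/8 s, in which the tool goes at most 62.5 mm and 10.7 degrees, less where a joint would pass 70% of its speed; a pose out of reach is approached as far as the arm can. A call is refused whole if a number of a shift passes 62.5 or a number of a turn 0.188, either way. A call with a gripper value outside its range is refused whole. The fingers move at their own pace and stop on an object; "force" is the grip in N (left out, the last holds). Time passes only in rows, so rows that do not move let the fingers close. It gives the time, the measured TCP pose, the force, the opening and the grip force at its end, in the units of the state.
- sensors.sense(): the state, without advancing time (a new reading comes with each control period).
- optics.snapshot(name): name is "side" or "top"; returns the picture (400x640x3 uint8, red, green, blue); there is no depth.
- optics.get_calibration(name): a dict with "camera_matrix" (3x3 intrinsics, pixels), "dist_coeffs" ([k1, k2, p1, p2, k3] as OpenCV has them; the pictures are not rectified), "pose" (4x4, takes a point from camera to world coordinates). Camera axes: x right, y down, z forward; pixel columns grow to the right and rows downward; lengths in mm; the calibration is good to about 2 mm. A picture is of the moment at which its call begins. get_calibration takes no time and is no camera call.
- r.hand_in(): hands the job in; it is judged then, once.
The state is a dict: "time": time; "joint_pos": joint angles; "qd": joint speeds; "joint_efforts": joint torques, N m; "tool_pos": TCP position; "tcp_rot": TCP orientation; "ft_force": force on the tool from outside, world axes, zero at the start; "wrist_torque": the same for the moment, N m; "finger_gap": finger opening in mm; "grip_force": force on a finger pad.
Only numpy, scipy, OpenCV 4.12 (cv2) and the standard library are available. Lean on these libraries where they do the work, as an engineer would, in place of code of your own. Each camera call takes 0.05 s, during which the arm holds its last target. There are 200 camera calls.

### The job

Take the square silver pendant with the white mosaic and red centre out of the wooden tray and lay it flat in the treadle press, on the steel bed between the brass fence and the brass jaw, square to them and centred on the jaw's width. Then, with the gripper off the pendant, press the pedal with the fingertips all the way down until it bears firmly on its stop (it is set differently each time, and out of sight) without stamping on it, keep it there for two seconds, and let the pedal come all the way up. Leave the pendant in the press against the fence, the other pieces in the tray, and the jar, tweezers and nippers where they are.

Things in the scene. Friction and masses are not known exactly. Their poses are not given: they have to be found in the camera images.
- press: Green and steel treadle press, fixed. Origin on the bench top. Base plate 12 high: x -170 to 130, y -150 to 150. Green housing across the back, x 30 to 130: 88 high, only 60 behind the bed. Steel bed x -95 to 30, y 5 to 135, top at z 30. Pedal at y -80, sticking out to -x. It drives the jaw in -x, 60 mm per rad; the jaw is sprung, so it meets the pendant and gives before the stop.
- seat (a point): On top of the bed: where the centre of the pendant's underside is when it lies against the fence, centred. Axes as the press. Fence: brass bar 12 thick, 70 long (y), 12 above the bed, its face 21 mm to -x of here. The resting jaw's face (50 long in y, 12 high) is 33 mm to +x, so the open gap is 54 wide, its middle at x +6. Open on both y sides.
- jaw: Brass moving jaw 12 x 50 x 12. Origin: centre of its face, at bed height. Moves in the press's -x as the pedal goes down, and springs back.
- pedal: Yellow hinged pedal, black rubber pad. Origin on the hinge, 60 above the bench, y along the hinge; axes equal the press's when up; pressing turns it about -y. At rest the arm rises 0.28 rad to the pad. The spring takes 3 N at the pad at first, 8 to 12 N near the stop; the hard stop is hidden, 0.26 to 0.44 rad down. Over 45 N is stamping.
- pad (a point): Centre of the top of the pedal's pad, 70 long (x) by 60 wide (y); 132 in front of the hinge and 107 above the bench at rest; it goes down 35 to 62 to the stop. Axes as pedal; the surface slopes 0.28 rad at rest, higher towards -x.
- pendant: The part to press: square silver pendant 42 x 42, 14 high, white mosaic on top with a red square 24 wide in the middle. Origin: centre of its underside; z up, x and y along its sides. About 90 g.
- tray: Light wooden tray, fixed, 290 (x) x 170 (y) x 22 high, walls and floor 5 thick. Origin: centre of its underside.
- round_pendant: Other piece in the tray, not to be taken: round silver pendant, 42 across, 12 high. Origin: centre of its underside.
- blue_tile: Other piece in the tray, not to be taken: dark square tile 42 x 42, 14 high, with blue and green mosaic. Origin: centre of its underside.
- glass_strip_a: Green glass strip 90 x 7 x 6 lying by a long wall of the tray. Origin: centre of its underside.
- glass_strip_b: Amber glass strip 90 x 7 x 6 lying by the other long wall of the tray. Origin: centre of its underside.
- bead_jar: Amber glass jar with a white cap, 52 across, 70 high. Origin: centre of its underside.
- tweezers: Red tweezers lying on the bench, 150 long, 8 high. Origin: at their middle, on the bench.
- nippers: Mosaic nippers with green handles lying on the bench, 165 long, 14 high. Origin: near their middle, on the bench.

How it is judged (in metres and radians):
On the way, in this order (a step that is already met when the one before it is completed fails the run):
1. the pendant lies flat on the bed between fence and jaw, square and centred, let go (x of pendant in the frame of seat between -0.004 and 0.016 m and y of pendant in the frame of seat between -0.012 and 0.012 m and z of pendant in the frame of seat between -0.003 and 0.003 m and angle between pendant's own z axis and vertical below 0.1 rad and (angle between the x axis of pendant and the x axis of seat, either way round below 0.2 rad or angle between the x axis of pendant and the y axis of seat, either way round below 0.2 rad) and contact force between the fingers and pendant below 0.2 N and z of pad in the frame of press above 0.1 m), for 0.2 s.
2. the pedal, pressed by the fingers, bears firmly on its stop for 1.5 s while the jaw holds the pendant against the fence (contact force between press and pedal above 3 N and contact force between the fingers and pedal above 5 N and contact force between jaw and pendant above 1.5 N and x of pendant in the frame of seat below 0.003 m), for 1.5 s.
At the end, for the whole second after the job is handed in: The pedal is back up (pad within about 7 mm of its rest height); the pendant lies flat on the bed against the fence (within 4 mm), centred within 13 mm on the jaw's width, its sides square to the jaw within 0.12 rad, at rest; the other four pieces are in the tray (z of pad in the frame of press above 0.1 m and x of pendant in the frame of seat between -0.003 and 0.004 m and y of pendant in the frame of seat between -0.013 and 0.013 m and z of pendant in the frame of seat between -0.003 and 0.003 m and angle between pendant's own z axis and vertical below 0.1 rad and (angle between the x axis of pendant and the x axis of seat, either way round below 0.12 rad or angle between the x axis of pendant and the y axis of seat, either way round below 0.12 rad) and linear speed of pendant below 0.02 m/s and x of round_pendant in the frame of tray between -0.14 and 0.14 m and y of round_pendant in the frame of tray between -0.08 and 0.08 m and z of each of round_pendant, blue_tile, glass_strip_a, glass_strip_b in the frame of tray below 0.03 m and x of blue_tile in the frame of tray between -0.14 and 0.14 m and y of blue_tile in the frame of tray between -0.08 and 0.08 m and x of glass_strip_a in the frame of tray between -0.14 and 0.14 m and y of glass_strip_a in the frame of tray between -0.08 and 0.08 m and x of glass_strip_b in the frame of tray between -0.14 and 0.14 m and y of glass_strip_b in the frame of tray between -0.08 and 0.08 m); the robot touches nothing.
It fails at once if the pedal is stamped on (over 45 N) (contact force between any of the fingers, the arm and pedal above 45 N).
It fails at once if the jar, tweezers or nippers are moved more than 30 mm (distance of any of bead_jar, tweezers, nippers from where it was at the start of the episode above 0.03 m).
It fails at once if another piece is lifted out of the tray (height (world z) of any of round_pendant, blue_tile, glass_strip_a, glass_strip_b above 0.045 m).
It also fails if it takes over 67 s, if anything falls off the work surface, if the arm or the gripper's body presses on something with over 40 N, if the wrist force passes 120 N, or if a joint passes its speed limit or range.

## Working session

There is one attempt and no reset: what is moved stays moved. The work goes in short steps, Python scripts to look and compute and a tool call to move; the robot and the scene stay as the last step left them, time stands still between calls to the robot, and variables do not carry over. Pictures are saved under pics/ and viewed, at most 10 in all, crops included, and the job is handed in when it is done.

Besides the shell and the picture viewer there is one more tool, called after "Request:" by a JSON object that holds its "op" and its "data". apply_moves: Moves the arm, as the interface text tells. Its arguments: {"type":"object","properties":{"targets":{"type":"array"},"force":{"type":"number"}},"required":["targets"]}

```bash
mkdir -p pics
python3 - <<'E'
from bench import sensors, optics, r
import cv2
for n in("top","side"):
    im=optics.snapshot(n); cv2.imwrite(f"pics/{n}0.png",im[:,:,::-1])
    c=optics.get_calibration(n); print(n,c)
print(sensors.sense())
E
```

```text
top {'camera_matrix': array([[416.21541328,   0.        , 317.98033146],
       [  0.        , 416.21541328, 200.54462829],
       [  0.        ,   0.        ,   1.        ]]), 'dist_coeffs': array([-0.01563413,  0.        ,  0.        ,  0.        ,  0.        ]), 'pose': array([[ 1.65183573e-02, -9.90107582e-01,  1.39334558e-01,
         4.45763259e+02],
       [-9.99683751e-01, -1.37115122e-02,  2.10806361e-02,
         1.10637018e+01],
       [-1.89616101e-02, -1.39638711e-01, -9.90020953e-01,
         1.25295983e+03],
       [ 0.00000000e+00,  0.00000000e+00,  0.00000000e+00,
         1.00000000e+00]])}
side {'camera_matrix': array([[368.55652051,   0.        , 316.77028765],
       [  0.        , 368.55652051, 202.95822284],
       [  0.        ,   0.        ,   1.        ]]), 'dist_coeffs': array([-0.04385765,  0.        ,  0.        ,  0.        ,  0.        ]), 'pose': array([[ 8.84436276e-01, -3.49022576e-01,  3.09767195e-01,
         2.80273127e+02],
       [-4.66212990e-01, -6.31768791e-01,  6.19284783e-01,
        -6.15363527e+02],
       [-2.04431242e-02, -6.92135417e-01, -7.21478096e-01,
         8.32292481e+02],
       [ 0.00000000e+00,  0.00000000e+00,  0.00000000e+00,
         1.00000000e+00]])}
{'time': 0.1, 'joint_pos': array([ 5.87626076e+01,  7.51063191e+00,  8.53209466e+01, -1.05173013e-03,
        8.72597046e+01, -4.89435054e+00]), 'qd': array([ 0.03331081, -0.10701415, -0.05659387,  0.03836504, -0.06132234,
        0.02284403]), 'joint_efforts': array([ 1.23158228e-03, -5.70951247e+01, -5.01940191e+01, -1.84033524e-04,
        8.09304009e-03, -3.34853962e-05]), 'tool_pos': array([266.00272602, 537.29377165, 230.37092486]), 'tcp_rot': array([-1.79908960e+02, -6.74153208e-03,  1.53657004e+02]), 'ft_force': array([ 0.48277904, -0.14598976, -0.4826045 ]), 'wrist_torque': array([ 0.00225603,  0.04159192, -0.00984596]), 'grip_force': 0.0, 'finger_gap': 85.39667250833546}
```

View pics/top0.png

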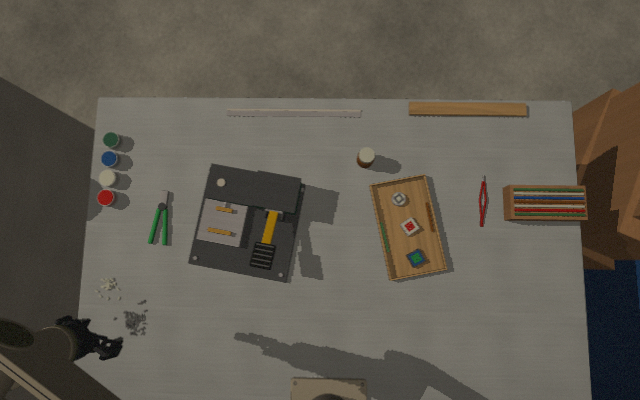

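View pics/side0.png

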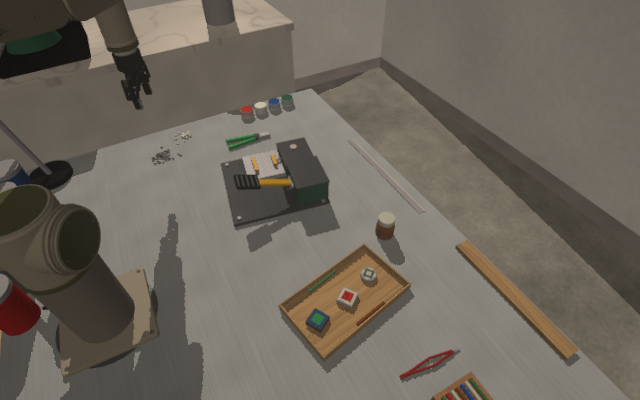

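The top view shows the pendant at about (410,227) in the tray, the press at about (247,222) and the jar at (366,157). The side view agrees, with the pendant at (347,297). I'll enlarge the press and the tray.

Run:
```python
import cv2,numpy as np
im=cv2.imread("pics/top0.png")
a=cv2.resize(im[155:290,180:310],None,fx=4.4,fy=4.4,interpolation=cv2.INTER_CUBIC) # 572x594
cv2.imwrite("pics/c_press.png",a)
b=cv2.resize(im[185:270,370:450],None,fx=7,fy=7,interpolation=cv2.INTER_CUBIC)
cv2.imwrite("pics/c_tray.png",b); print(a.shape,b.shape)
```

```text
(594, 572, 3) (595, 560, 3)
```

View pics/c_press.png

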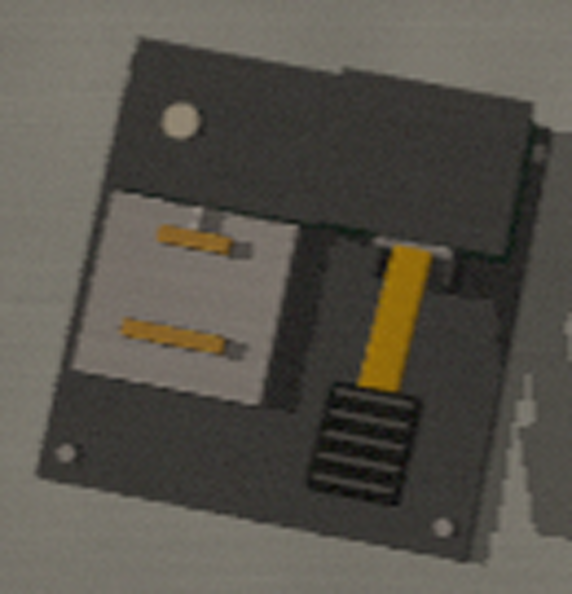

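View pics/c_tray.png

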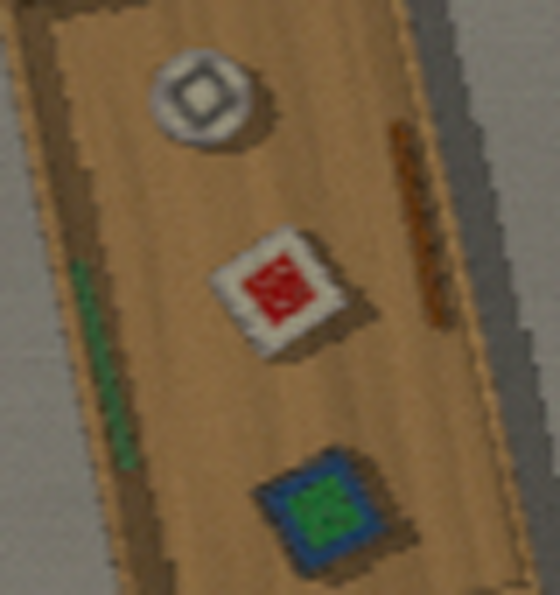

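```bash
cat > h.py <<'E'
import numpy as np,cv2
from bench import sensors, optics
from scipy.spatial.transform import Rotation as R
from scipy.optimize import least_squares
def ray(n,px,z):
    c=optics.get_calibration(n);px=np.array(px,float).reshape(-1,1,2)
    d=cv2.undistortPoints(px,c["camera_matrix"],c["dist_coeffs"])[:,0]
    T=c["pose"];d=np.c_[d,np.ones(len(d))]@T[:3,:3].T;o=T[:3,3]
    z=np.broadcast_to(z,len(d));return o+d*((z-o[2])/d[:,2])[:,None]
def delta(pos,yaw):
    """tool-frame shift and rotvec from measured pose to pos, tool down with yaw deg"""
    s=sensors.sense();A=R.from_euler('xyz',s["tcp_rot"],degrees=True)
    B=R.from_euler('xyz',[180,0,yaw],degrees=True)
    return A.inv().apply(np.array(pos)-s["tool_pos"]).round(1),(A.inv()*B).as_rotvec().round(3)
E
python3 - <<'E'
from h import *
P=lambda l:np.array(l)/4.4+[180-.4,155-.4]
img=P([(38,475),(485,562),(75,372),(262,404),(298,225)])
loc=np.array([(-170,150),(-170,-150),(-95,135),(-95,5),(30,5)],float);z=[12,12,30,30,30]
w=ray("top",img,z)[:,:2]
rot=lambda a:np.array([[np.cos(a),-np.sin(a)],[np.sin(a),np.cos(a)]])
f=lambda p:(loc@rot(p[2]).T+p[:2]-w).ravel()
s=least_squares(f,[450,200,0]);p=s.x;print("press",p,np.degrees(p[2]),s.fun.reshape(-1,2).round(1))
L=lambda px,z:(ray("top",P(px),z)[:,:2]-p[:2])@rot(p[2])
print("fence face L,R",L([(122,318),(222,336)],42).round(1));print("fence back",L([(122,335),(222,353)],42).round(1))
print("jaw face",L([(158,241),(229,253)],42).round(1))
print("pad corners",L([(330,382),(420,397),(402,505),(308,488)],[98,98,117,117]).round(1))
Q=lambda l:np.array(l)/7+[370-.43,185-.43]
c=ray("top",Q([(290,226),(347,298),(268,358),(210,282),(280,289)]),19)
print("pend",c.round(1),c[:4].mean(0));e=np.diff(c[[0,1,2,3,0],:2],axis=0);print(np.linalg.norm(e,axis=1),np.degrees(np.arctan2(e[:,1],e[:,0])))
print("round,blue",ray("top",Q([(202,95),(320,510)]),[17,19]).round(1))
print("side pend", ray("side",[(347.5,297)],19))
print("world", (np.array([[0,70]])@rot(p[2]).T+p[:2]))
E
```

```text
press [ 5.70639974e+02  2.44348404e+02 -1.56007892e-01] -8.938593796813807 [[-2.9 -1.2]
 [ 2.6  6.4]
 [-0.2 -0.7]
 [-1.1 -2.2]
 [ 1.7 -2.3]]
fence face L,R [[-54.4 108.4]
 [-54.7  40. ]]
fence back [[-65.5 106.1]
 [-65.7  37.8]]
jaw face [[ 0.3 95.2]
 [ 0.5 46.5]]
pad corners [[ -72.9  -46.6]
 [ -72.4 -104.4]
 [-139.4 -108.2]
 [-139.3  -49.1]]
pend [[ 574.4 -239.6   19. ]
 [ 544.2 -263.1   19. ]
 [ 518.4 -229.5   19. ]
 [ 550.1 -205.5   19. ]
 [ 547.6 -235.    19. ]] [ 546.74141854 -234.42511532   19.        ]
[38.32971403 42.38103995 39.81899443 41.85311371] [-142.02786955  127.50592492   37.15688479  -54.53401612]
round,blue [[ 630.3 -203.3   17. ]
 [ 455.2 -250.4   19. ]]
side pend [[ 546.20772927 -237.2693669    19.        ]]
world [[581.51628249 313.49828449]]
```

Request:
{"op": "apply_moves", "data": {"targets": [[0,0,0,0,0,0.17,0],[0,0,0,0,0,0.17,0],[0,0,0,0,0,0.17,0],[0,0,0,0,0,0.17,0],[0,0,0,0,0,0.17,0],[0,0,0,0,0,0.17,0],[0,0,0,0,0,0.17,0],[0,0,0,0,0,0.17,0],[0,0,0,0,0,0.17,0],[0,0,0,0,0,0.17,0],[0,0,0,0,0,0.17,0],[0,0,0,0,0,0.166,0]]}}

```text
time: 1.6
tool_pos: [266.1, 537.4, 230.6]
tcp_rot: [180.0, 0.1, 36.7]
ft_force: [0.3, 1.1, -0.8]
finger_gap: 85.3
grip_force: 0.0
```

Request:
{"op": "apply_moves", "data": {"targets": [[-15,49,5,0,0,0,0],[-15,49,5,0,0,0,0],[-15,49,5,0,0,0,0],[-15,49,5,0,0,0,0],[-15,49,5,0,0,0,0],[-15,49,5,0,0,0,0],[-15,49,5,0,0,0,0],[-15,49,5,0,0,0,0],[-15,49,5,0,0,0,0],[-15,49,5,0,0,0,0],[-15,49,5,0,0,0,0],[-15,49,5,0,0,0,0],[-15,49,5,0,0,0,0],[-15,49,5,0,0,0,0],[-15,49,5,0,0,0,0],[-15,49,5,0,0,0,0],[0,0,0,0,0,0,0],[0,0,0,0,0,0,0]]}}

```text
time: 3.85
tool_pos: [545.9, -232.5, 150.6]
tcp_rot: [-179.9, 0.0, 37.0]
ft_force: [-0.4, 0.4, -0.0]
finger_gap: 85.6
grip_force: 0.0
```

```bash
python3 -c "
from h import *
s=sensors.sense();print(s['time'],s['tool_pos'],s['tcp_rot'],s['joint_pos'],s['ft_force']);print(delta([547,-235,6],37))"
```

```text
3.85 [ 545.8876974  -232.48081628  150.55594705] [-1.79903351e+02  2.33745329e-02  3.69682857e+01] [-2.80305148e+01  9.43340855e+00  9.16519108e+01  2.00302944e-02
  7.90121530e+01  2.49973847e+01] [-0.42368817  0.40326379 -0.02874031]
(array([ -0.6,   2.9, 144.6]), array([-0.002,  0.   , -0.001]))
```

Request:
{"op": "apply_moves", "data": {"targets": [[-0.6,2.9,30,0,0,0,0],[0,0,30,0,0,0,0],[0,0,30,0,0,0,0],[0,0,25,0,0,0,0],[0,0,15,0,0,0,0],[0,0,8,0,0,0,0],[0,0,6,0,0,0,0],[0,0,0,0,0,0,0]]}}

```text
time: 4.85
tool_pos: [547.9, -235.6, 7.6]
tcp_rot: [180.0, -0.0, 37.0]
ft_force: [-0.5, 0.6, -0.0]
finger_gap: 85.2
grip_force: 0.0
```

Request:
{"op": "apply_moves", "data": {"targets": [[0,0,0,0,0,0,0.5],[0,0,0,0,0,0,0.7],[0,0,0,0,0,0,0.8],[0,0,0,0,0,0,0.8],[0,0,0,0,0,0,0.8],[0,0,0,0,0,0,0.8]], "force": 35}}

```text
time: 5.6
tool_pos: [548.2, -235.9, 8.0]
tcp_rot: [179.9, -0.0, 37.0]
ft_force: [0.3, -1.4, 5.0]
finger_gap: 40.6
grip_force: 36.2
```

Request:
{"op": "apply_moves", "data": {"targets": [[0,0,-10,0,0,0,0.8],[0,0,-20,0,0,0,0.8],[0,0,-30,0,0,0,0.8],[0,0,-30,0,0,0,0.8],[0,0,-30,0,0,0,0.8],[0,0,-20,0,0,0,0.8],[0,0,0,0,0,0,0.8]]}}

```text
time: 6.48
tool_pos: [549.0, -236.2, 149.9]
tcp_rot: [179.8, -0.1, 37.0]
ft_force: [0.8, 1.0, -0.8]
finger_gap: 41.3
grip_force: 35.6
```

Run:
```python
from h import *
s=sensors.sense();print(s['tool_pos'],s['finger_gap'],s['ft_force'])
im=optics.snapshot("side");t=optics.snapshot("top")
a=cv2.resize(im[200:360,260:430],None,fx=3,fy=3,interpolation=cv2.INTER_CUBIC);b=cv2.resize(t[185:285,370:450],(384,480),interpolation=cv2.INTER_CUBIC)
a=cv2.resize(a,(400,480));cv2.imwrite("pics/lift.png",np.hstack([a,b])[:,:,::-1]);print(delta([555,320,140],37))
```

```text
[ 548.96650079 -236.17591336  149.92431198] 41.27442144282267 [ 0.78815936  0.95050247 -0.82073539]
(array([ 340.4, -438.9,    6.8]), array([-0.001,  0.   ,  0.   ]))
```

View pics/lift.png

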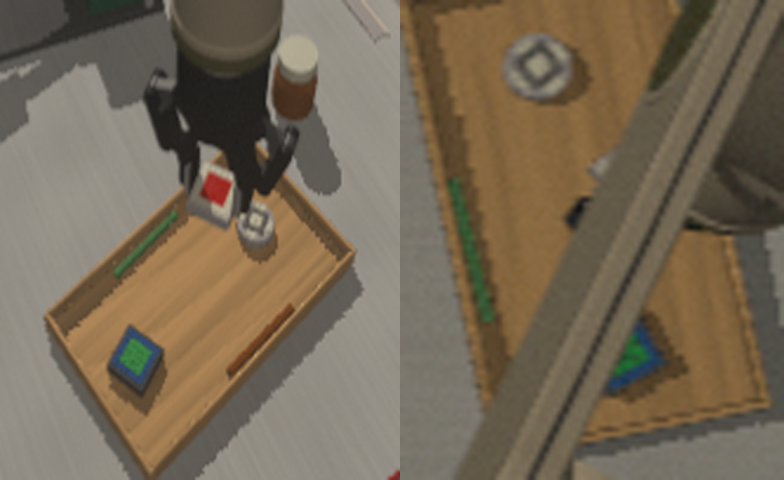

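The pendant is held level between the fingers, with its red centre near (215,187) in the left panel. The other pieces are undisturbed. Next I'll carry it over to the press.

Request:
{"op": "apply_moves", "data": {"targets": [[10,-13,0,0,0,0,0.8],[18,-23,0,0,0,0,0.8],[26,-34,0,0,0,0,0.8],[26,-34,0,0,0,0,0.8],[26,-34,0,0,0,0,0.8],[26,-34,0,0,0,0,0.8],[26,-34,0,0,0,0,0.8],[26,-34,0,0,0,0,0.8],[26,-34,0,0,0,0,0.8],[26,-34,0,0,0,0,0.8],[26,-34,0,0,0,0,0.8],[26,-34,0,0,0,0,0.8],[26,-34,0,0,0,0,0.8],[18,-23,0,0,0,0,0.8],[9,-9,0,0,0,0,0.8],[0,0,0,0,0,0,0.8]]}}

```text
time: 8.57
tool_pos: [553.2, 323.0, 146.3]
tcp_rot: [-180.0, 0.1, 37.1]
ft_force: [0.7, -0.1, 0.2]
finger_gap: 40.7
grip_force: 35.6
```

Request:
{"op": "apply_moves", "data": {"targets": [[0,0,0,0,0,0.13,0.8],[0,0,0,0,0,0.16,0.8],[0,0,0,0,0,0.16,0.8],[0,0,0,0,0,0.16,0.8],[0,0,0,0,0,0.13,0.8],[0,0,0,0,0,0.062,0.8],[0,0,0,0,0,0,0.8]]}}

```text
time: 9.45
tool_pos: [554.1, 321.2, 147.1]
tcp_rot: [180.0, 0.0, -9.0]
ft_force: [-0.3, -0.0, 0.1]
finger_gap: 41.0
grip_force: 35.6
```

Run:
```python
from h import *
s=sensors.sense();print(s['time'],s['tool_pos'],s['finger_gap'],s['tcp_rot'])
print(delta([555.2,320.2,60],-8.94))
im=optics.snapshot("side")[110:230,200:350];cv2.imwrite("pics/over.png",cv2.resize(im,(750,600),interpolation=cv2.INTER_CUBIC)[:,:,::-1])
```

```text
9.45 [554.08113064 321.23612132 147.05791679] 41.01478181620062 [ 1.79963022e+02  2.20072279e-02 -9.00831115e+00]
(array([ 1.3,  0.8, 87.1]), array([ 0.001,  0.   , -0.001]))
```

View pics/over.png

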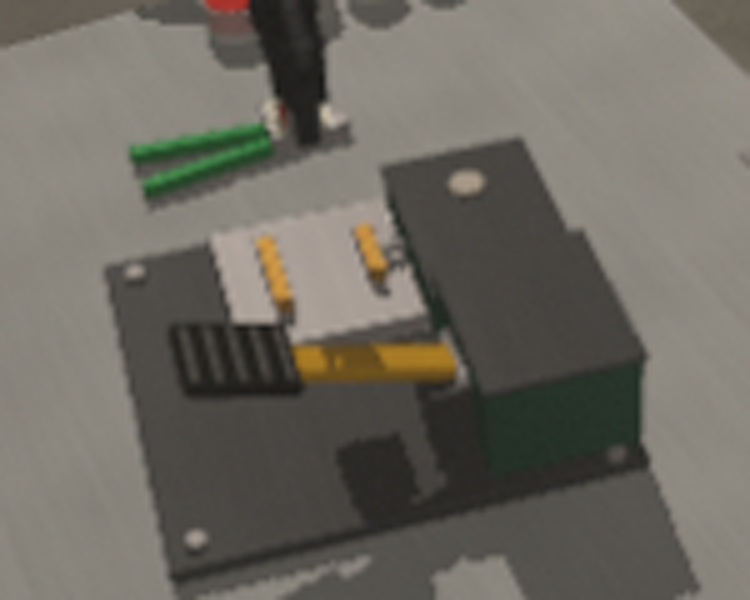

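This side view shows the pendant held above the bed. The fence runs about (265,240)–(285,302) and the jaw about (360,228)–(375,278). I'll use these to check the press pose.

Run:
```python
from h import *
S=lambda l:np.array(l)/5+[199.6,109.6]
a=-.156;Rm=np.array([[np.cos(a),-np.sin(a)],[np.sin(a),np.cos(a)]])
w=ray("side",S([(270,238),(291,295),(356,232),(369,278),(105,268),(175,575),(212,237),(240,338)]),[42,42,42,42,12,12,30,30])[:,:2]
print(((w-[570.64,244.35])@Rm).round(1))
```

```text
[[ -55.7  105.9]
 [ -55.1   42.7]
 [   1.    91.6]
 [  -2.5   41.6]
 [-167.7  152. ]
 [-170.8 -145. ]
 [ -92.   136.4]
 [ -94.3   26.6]]
```

Request:
{"op": "apply_moves", "data": {"targets": [[1.3,0.8,20,0,0,0,0.8],[0,0,30,0,0,0,0.8],[0,0,27,0,0,0,0.8],[0,0,12,0,0,0,0.8],[0,0,10,0,0,0,0.8],[0,0,7,0,0,0,0.8],[0,0,5,0,0,0,0.8],[0,0,0,0,0,0,0.8]]}}

```text
time: 10.5
tool_pos: [555.2, 321.7, 36.3]
tcp_rot: [-180.0, -0.0, -8.9]
ft_force: [-0.1, 0.4, -0.6]
finger_gap: 41.1
grip_force: 35.6
```

Run:
```python
from h import *
s=sensors.sense();print(s['tool_pos'],s['ft_force'])
print(delta([555.2,320.2,33],-8.94))
im=optics.snapshot("side")[110:230,200:350];cv2.imwrite("pics/bed.png",cv2.resize(im,(750,600),interpolation=cv2.INTER_CUBIC)[:,:,::-1])
```

```text
[555.18768011 321.73606489  36.32792318] [-0.08422013  0.38218193 -0.61563396]
(array([0.3, 1.5, 3.3]), array([-0., -0., -0.]))
```

View pics/bed.png

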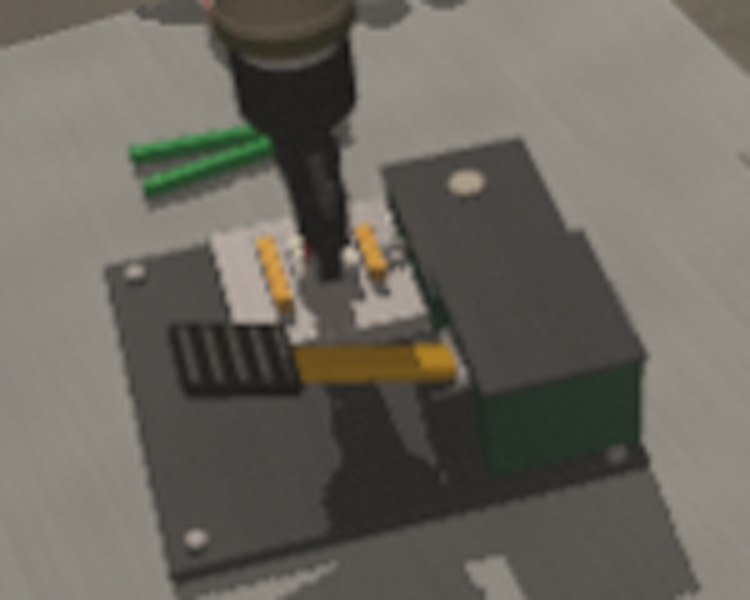

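The pendant is in the gap, visible either side of the finger at about (298,247) and (350,257), between the fence and the jaw. I'll lower it in small steps, correcting y by 1.5 mm.

Request:
{"op": "apply_moves", "data": {"targets": [[0.3,1.5,1,0,0,0,0.8],[0,0,1,0,0,0,0.8],[0,0,0.7,0,0,0,0.8],[0,0,0,0,0,0,0.8],[0,0,0,0,0,0,0.8]]}}

```text
time: 11.18
tool_pos: [555.2, 320.2, 33.6]
tcp_rot: [180.0, 0.0, -8.9]
ft_force: [0.0, -0.4, -0.1]
finger_gap: 40.8
grip_force: 35.6
```

Request:
{"op": "apply_moves", "data": {"targets": [[0,0,0.6,0,0,0,0.8],[0,0,0.6,0,0,0,0.8],[0,0,0,0,0,0,0.8]]}}

```text
time: 11.55
tool_pos: [555.3, 320.2, 33.0]
tcp_rot: [-180.0, -0.0, -8.9]
ft_force: [-3.9, -1.4, 5.2]
finger_gap: 40.6
grip_force: 36.2
```

Request:
{"op": "apply_moves", "data": {"targets": [[0,0,0,0,0,0,0.4],[0,0,0,0,0,0,0.3],[0,0,0,0,0,0,0.2],[0,0,0,0,0,0,0.2],[0,0,-10,0,0,0,0.2],[0,0,-20,0,0,0,0.2],[0,0,-30,0,0,0,0.2],[0,0,-30,0,0,0,0.2],[0,0,-30,0,0,0,0.2],[0,0,-10,0,0,0,0.2],[0,0,0,0,0,0,0.6],[0,0,0,0,0,0,1],[0,0,0,0,0,0,1],[0,0,0,0,0,0,1]]}}

```text
time: 13.3
tool_pos: [554.7, 319.9, 161.3]
tcp_rot: [179.9, 0.1, -9.0]
ft_force: [-0.9, 0.6, -0.5]
finger_gap: 0.3
grip_force: 0.0
```

Run:
```python
from h import *
s=sensors.sense();print(s['time'],s['tool_pos'],s['ft_force'],s['finger_gap'])
print(delta([453.9,184.8,135],-8.94))
im=optics.snapshot("side")[110:230,200:350];cv2.imwrite("pics/placed.png",cv2.resize(im,(750,600),interpolation=cv2.INTER_CUBIC)[:,:,::-1])
```

```text
13.3 [554.72887585 319.9335695  161.27358273] [-0.90475619  0.56803216 -0.51901235] 0.2847968057588954
(array([-78.5, 149.1,  26.5]), array([ 0.001,  0.001, -0.   ]))
```

View pics/placed.png

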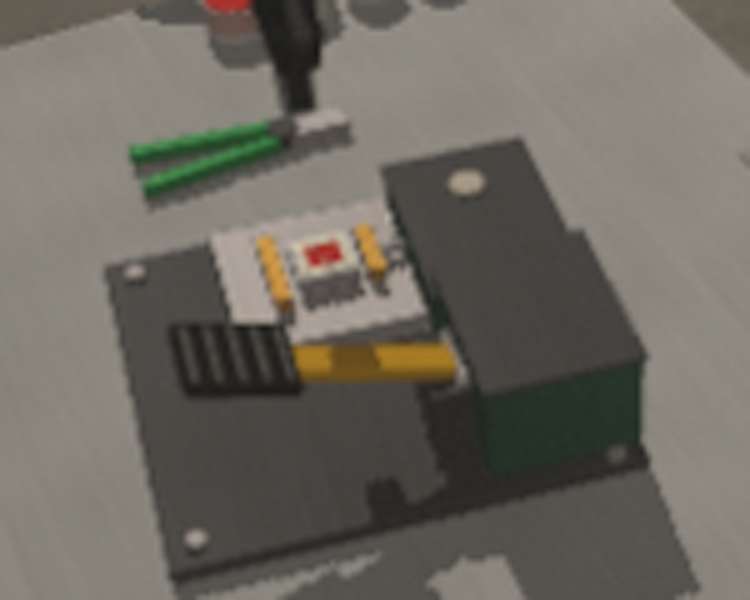

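The pendant lies flat and square, its red centre at (323,254), between fence and jaw and centred. I'll move the shut fingers over the pad.

Request:
{"op": "apply_moves", "data": {"targets": [[-10,19,0,0,0,0,1],[-14,25,0,0,0,0,1],[-14,25,0,0,0,0,1],[-14,25,0,0,0,0,1],[-14,25,0,0,0,0,1],[-9,20,10,0,0,0,1],[-4,10,16,0,0,0,1],[0,0,8,0,0,0,1],[0,0,5,0,0,0,1],[0,0,0,0,0,0,1]]}}

```text
time: 14.6
tool_pos: [454.1, 185.6, 123.2]
tcp_rot: [180.0, 0.0, -8.9]
ft_force: [-0.0, 0.7, -0.0]
finger_gap: -0.1
grip_force: 0.0
```

Request:
{"op": "apply_moves", "data": {"targets": [[0,0,3,0,0,0,1],[0,0,3,0,0,0,1],[0,0,3,0,0,0,1],[0,0,3,0,0,0,1],[0,0,3,0,0,0,1],[0,0,0,0,0,0,1]]}}

```text
time: 15.35
tool_pos: [454.0, 185.3, 108.4]
tcp_rot: [-180.0, -0.0, -9.0]
ft_force: [-0.8, 0.0, 1.7]
finger_gap: -0.3
grip_force: 1.0
```

Contact at about z 108. I'll push on down to just short of the earliest possible stop, 35 mm of travel.

Request:
{"op": "apply_moves", "data": {"targets": [[-0.6,0,3,0,0,0,1],[-0.6,0,3,0,0,0,1],[-0.6,0,3,0,0,0,1],[-0.6,0,3,0,0,0,1],[-0.6,0,3,0,0,0,1],[-0.6,0,3,0,0,0,1],[-0.5,0,3,0,0,0,1],[-0.4,0,3,0,0,0,1],[-0.3,0,3,0,0,0,1],[-0.3,0,3,0,0,0,1],[0,0,1,0,0,0,1],[0,0,0,0,0,0,1]]}}

```text
time: 16.85
tool_pos: [448.7, 186.1, 77.3]
tcp_rot: [180.0, 0.0, -8.9]
ft_force: [-3.6, 1.1, 6.9]
finger_gap: -0.4
grip_force: 2.7
```

Request:
{"op": "apply_moves", "data": {"targets": [[0,0,1,0,0,0,1],[0,0,1,0,0,0,1],[0,0,1,0,0,0,1],[0,0,0,0,0,0,1]]}}

```text
time: 17.35
tool_pos: [448.7, 186.1, 74.3]
tcp_rot: [180.0, 0.0, -8.9]
ft_force: [-3.6, 0.4, 6.7]
finger_gap: -0.3
grip_force: 2.9
```

Request:
{"op": "apply_moves", "data": {"targets": [[0,0,1,0,0,0,1],[0,0,1,0,0,0,1],[0,0,0,0,0,0,1]]}}

```text
time: 17.73
tool_pos: [448.6, 186.1, 72.3]
tcp_rot: [180.0, 0.0, -8.9]
ft_force: [-4.2, 1.6, 5.5]
finger_gap: -0.3
grip_force: 3.0
```

Request:
{"op": "apply_moves", "data": {"targets": [[0,0,1,0,0,0,1],[0,0,0,0,0,0,1]]}}

```text
time: 17.98
tool_pos: [448.7, 186.1, 71.3]
tcp_rot: [180.0, 0.0, -9.0]
ft_force: [-4.7, 1.1, 5.9]
finger_gap: 0.1
grip_force: 3.1
```

Request:
{"op": "apply_moves", "data": {"targets": [[-0.3,0,1,0,0,0,1],[0,0,1,0,0,0,1],[0,0,0,0,0,0,1]]}}

```text
time: 18.35
tool_pos: [448.5, 186.1, 69.4]
tcp_rot: [180.0, 0.0, -8.9]
ft_force: [-4.5, 0.2, 6.0]
finger_gap: -0.1
grip_force: 3.3
```

Request:
{"op": "apply_moves", "data": {"targets": [[-0.3,0,1,0,0,0,1],[0,0,0,0,0,0,1]]}}

```text
time: 18.6
tool_pos: [448.5, 186.2, 68.6]
tcp_rot: [-180.0, -0.0, -8.9]
ft_force: [-2.8, 0.3, 7.7]
finger_gap: -0.4
grip_force: 3.4
```

Request:
{"op": "apply_moves", "data": {"targets": [[-0.2,0,1,0,0,0,1],[0,0,0,0,0,0,1]]}}

```text
time: 18.85
tool_pos: [448.4, 186.2, 67.6]
tcp_rot: [-180.0, -0.0, -8.9]
ft_force: [-3.4, 0.5, 7.1]
finger_gap: -0.2
grip_force: 3.5
```

Request:
{"op": "apply_moves", "data": {"targets": [[0,0,1,0,0,0,1],[0,0,0,0,0,0,1]]}}

```text
time: 19.1
tool_pos: [448.4, 186.2, 66.6]
tcp_rot: [-180.0, -0.0, -9.0]
ft_force: [-3.9, 0.5, 7.7]
finger_gap: -0.3
grip_force: 3.6
```

Request:
{"op": "apply_moves", "data": {"targets": [[-0.2,0,1,0,0,0,1],[0,0,1,0,0,0,1],[0,0,0,0,0,0,1]]}}

```text
time: 19.48
tool_pos: [448.3, 186.2, 64.7]
tcp_rot: [-180.0, -0.0, -8.9]
ft_force: [-3.1, -0.4, 7.1]
finger_gap: -0.0
grip_force: 3.8
```

Request:
{"op": "apply_moves", "data": {"targets": [[0,0,1,0,0,0,1],[0,0,0,0,0,0,1]]}}

```text
time: 19.73
tool_pos: [448.3, 186.2, 63.7]
tcp_rot: [-180.0, -0.0, -8.9]
ft_force: [-2.7, 1.2, 7.4]
finger_gap: -0.1
grip_force: 3.8
```

Request:
{"op": "apply_moves", "data": {"targets": [[0,0,1,0,0,0,1],[0,0,0,0,0,0,1]]}}

```text
time: 19.98
tool_pos: [448.3, 186.2, 62.7]
tcp_rot: [-180.0, -0.0, -8.9]
ft_force: [-3.2, -0.0, 8.4]
finger_gap: -0.1
grip_force: 3.9
```

Request:
{"op": "apply_moves", "data": {"targets": [[0,0,1,0,0,0,1],[0,0,1,0,0,0,1],[0,0,0,0,0,0,1]]}}

```text
time: 20.35
tool_pos: [448.3, 186.2, 60.7]
tcp_rot: [-180.0, -0.0, -9.0]
ft_force: [-3.6, -0.4, 7.9]
finger_gap: 0.1
grip_force: 4.1
```

Request:
{"op": "apply_moves", "data": {"targets": [[0,0,1,0,0,0,1],[0,0,0,0,0,0,1]]}}

```text
time: 20.6
tool_pos: [448.2, 186.2, 59.7]
tcp_rot: [-180.0, -0.0, -8.9]
ft_force: [-3.4, 0.1, 7.4]
finger_gap: -0.3
grip_force: 4.1
```

Request:
{"op": "apply_moves", "data": {"targets": [[0,0,1,0,0,0,1],[0,0,1,0,0,0,1],[0,0,0,0,0,0,1]]}}

```text
time: 20.98
tool_pos: [448.3, 186.2, 57.8]
tcp_rot: [-180.0, -0.0, -8.9]
ft_force: [-4.2, -0.8, 9.0]
finger_gap: -0.1
grip_force: 4.3
```

Request:
{"op": "apply_moves", "data": {"targets": [[0,0,1,0,0,0,1],[0,0,0,0,0,0,1]]}}

```text
time: 21.22
tool_pos: [448.3, 186.2, 56.8]
tcp_rot: [-180.0, -0.0, -9.0]
ft_force: [-4.1, -0.6, 8.4]
finger_gap: -0.3
grip_force: 4.3
```

Request:
{"op": "apply_moves", "data": {"targets": [[0,0,1,0,0,0,1],[0,0,0,0,0,0,1]]}}

```text
time: 21.48
tool_pos: [448.3, 186.2, 55.8]
tcp_rot: [-180.0, -0.0, -8.9]
ft_force: [-3.8, 0.1, 8.7]
finger_gap: -0.4
grip_force: 4.4
```

Request:
{"op": "apply_moves", "data": {"targets": [[0,0,1,0,0,0,1],[0,0,1,0,0,0,1],[0,0,0,0,0,0,1]]}}

```text
time: 21.85
tool_pos: [448.4, 186.2, 53.9]
tcp_rot: [-180.0, -0.0, -9.0]
ft_force: [-4.7, -1.0, 9.0]
finger_gap: -0.2
grip_force: 4.5
```

Request:
{"op": "apply_moves", "data": {"targets": [[0,0,1,0,0,0,1],[0,0,0,0,0,0,1]]}}

```text
time: 22.1
tool_pos: [448.4, 186.2, 53.1]
tcp_rot: [-180.0, -0.0, -9.0]
ft_force: [-5.1, -0.9, 11.3]
finger_gap: 0.0
grip_force: 5.9
```

Request:
{"op": "apply_moves", "data": {"targets": [[0,0,1,0,0,0,1],[0,0,0,0,0,0,1]]}}

```text
time: 22.35
tool_pos: [448.5, 186.2, 52.5]
tcp_rot: [-180.0, -0.1, -8.9]
ft_force: [-6.5, -1.5, 15.9]
finger_gap: -0.3
grip_force: 8.0
```

The force is now climbing while the tip slows, so the stop is at about z 53. I'll firm up to about 25 N and hold.

Request:
{"op": "apply_moves", "data": {"targets": [[0,0,1,0,0,0,1],[0,0,0,0,0,0,1],[0,0,0.8,0,0,0,1],[0,0,0,0,0,0,1]]}}

```text
time: 22.85
tool_pos: [448.6, 186.3, 51.5]
tcp_rot: [-180.0, -0.1, -8.9]
ft_force: [-11.1, -2.9, 24.4]
finger_gap: 0.0
grip_force: 12.4
```

Request:
{"op": "apply_moves", "data": {"targets": [[0,0,0,0,0,0,1],[0,0,0,0,0,0,1],[0,0,0,0,0,0,1],[0,0,0,0,0,0,1],[0,0,0,0,0,0,1],[0,0,0,0,0,0,1],[0,0,0,0,0,0,1],[0,0,0,0,0,0,1],[0,0,0,0,0,0,1],[0,0,0,0,0,0,1],[0,0,0,0,0,0,1],[0,0,0,0,0,0,1],[0,0,0,0,0,0,1],[0,0,0,0,0,0,1],[0,0,0,0,0,0,1],[0,0,0,0,0,0,1],[0,0,0,0,0,0,1],[0,0,0,0,0,0,1]]}}

```text
time: 25.1
tool_pos: [448.6, 186.3, 51.6]
tcp_rot: [-180.0, -0.1, -8.9]
ft_force: [-10.6, -3.3, 22.9]
finger_gap: 0.1
grip_force: 12.4
```

Request:
{"op": "apply_moves", "data": {"targets": [[0,0,-2,0,0,0,1],[0.3,0,-3,0,0,0,1],[0.3,0,-4,0,0,0,1],[0.3,0,-4,0,0,0,1],[0.3,0,-4,0,0,0,1],[0.3,0,-4,0,0,0,1],[0.3,0,-4,0,0,0,1],[0.4,0,-4,0,0,0,1],[0.5,0,-4,0,0,0,1],[0.6,0,-4,0,0,0,1],[0.6,0,-4,0,0,0,1],[0.6,0,-4,0,0,0,1],[0.6,0,-4,0,0,0,1],[0,0,-4,0,0,0,1],[0,0,-4,0,0,0,1],[0,0,-10,0,0,0,1],[0,0,-20,0,0,0,1],[-20,0,-20,0,0,0,1],[-20,0,-20,0,0,0,1],[0,0,0,0,0,0,1]]}}

```text
time: 27.6
tool_pos: [413.6, 192.2, 178.3]
tcp_rot: [-179.9, -0.1, -8.9]
ft_force: [-0.4, -0.3, 0.2]
finger_gap: 0.2
grip_force: 0.0
```

Run:
```python
from h import *
s=sensors.sense();print(s['time'],s['tool_pos'],s['ft_force'])
im=optics.snapshot("side")[110:230,200:350];t=optics.snapshot("side")[200:360,260:430]
cv2.imwrite("pics/end.png",np.hstack([cv2.resize(im,(500,400),interpolation=cv2.INTER_CUBIC),cv2.resize(t,(300,400))])[:,:,::-1])
```

```text
27.6 [413.60052899 192.24443834 178.30551271] [-0.39417565 -0.3110328   0.18155643]
```

View pics/end.png

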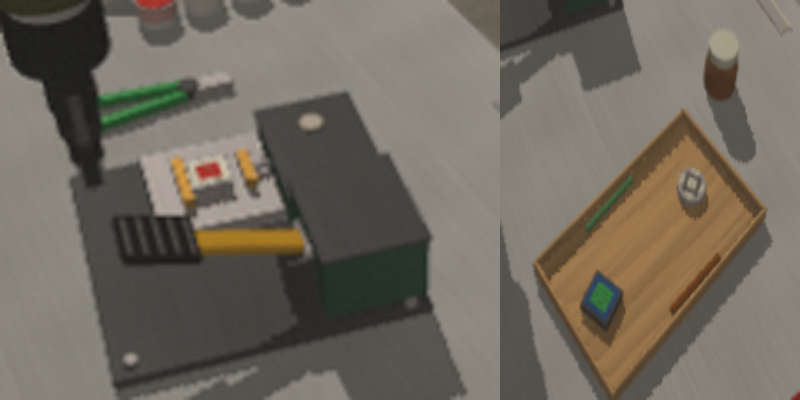

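The pendant, at (209,172), sits against the fence and square to it, with a gap to the jaw. The pedal is back up, the other four pieces are in the tray, and the gripper is clear.

```bash
python3 -c "
from bench import r
print(r.hand_in())"
```

```text
the job is handed in; nothing more can be done
None
```

I handed the job in at about 28 s: the pendant is in the press against the fence, the pedal was held on its stop at about 23 N for over 2 s and is back up, and the other pieces are still in the tray; no verdict came back.

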